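# Slide the tall battery pack into its charging dock and start the charge

## Task

Push the tall black battery pack with the yellow lid across the bench, low near its base so that it slides upright and does not tip, until it is fully home and square against the back of the grey charging dock. Then press the green button beside the dock all the way down and let go. Do not lift the pack or touch its carrying handle, do not press the button before the pack is home, and leave the other things on the bench where they are.

Things in the scene. Friction and masses are not known exactly. Their poses are not given: they have to be found in the camera images.
- pack: Loose black pack, yellow lid, 0.6-1 kg, 112 deep (x) x 110 wide (y) x 130 tall: a foot 36 tall (x=-56..56) carries an upper box (x=-14..56), so the foot juts out 42 on the robot's side. Origin: centre of underside, +x roughly towards the dock, z up. All mm. Pushed on the foot's -x face it slides; high up it tips. Two spread fingertips keep it from turning; a hand leaning back clears the box.
- pack_handle: Grey carrying handle standing across the pack's yellow lid, 72 mm long (along the pack's y), a 10 mm round bar whose top is 164 mm above the pack's underside. Origin: on top of the lid at its centre. Not to be touched by the fingers.
- dock: Grey dock fixed to the bench, bay open to -x. Origin: on the bench, where the home pack's origin lies, axes parallel. Back stop face (72 tall) at x=56, housing to x=111, y=-75..75. Steel cheeks, 30 tall, inner faces at y=+-61 from x=12 to the stop (6 free each side); in front, flared lips open to y=+-80 at x=-21. No floor: the pack slides on the bench; home, its near face lies at x=-56. All mm.
- charge_button (a joint): Green round push button, 30 mm across, on the low grey switch box on the dock's right (-y) side. Value in m: 0 up, 0.006 fully down; springs back; about 5 N fully down.
- charge_button_top (a point): Centre of the green button's top face; it is pressed straight down. It lies 75 mm beside the docked pack's side.
- orange_cap: Bystander: bright orange round cap, 42 mm across, 36 tall. Origin: centre of its underside. To be left alone.
- step_gauge: Bystander: green stepped gauge block, 82x43 mm, 34 tall. Origin: centre of its underside. To be left alone.
- grind_cone_1: Bystander: reddish-brown grinding cone, 38 mm across, 42 tall. Origin: centre of its underside. To be left alone.
- felt_cup: Bystander: black oval felt heel cup, 73x34 mm, 44 tall. Origin: centre of its underside. To be left alone.
- wedge_b: Bystander: small green wedge, 42x64 mm, 22 tall. Origin: centre of its underside. To be left alone.
- felt_pad_1: Bystander: blue felt rubbing pad with a grey top, 63x102 mm, 21 tall. Origin: centre of its underside. To be left alone.
- last_half_3: Bystander: half of a maple toe last, 110x178 mm, 62 tall. Origin: centre of its underside. To be left alone.
There are look-alikes about, which are no part of the job. What is shaped like the pack but turquoise is not meant.

How it is judged:
By the outcome, as a careful person would: the job done as asked, in the order asked, and still so for the second after the job is handed in, with the robot touching nothing.
It also fails if it takes over 48 s, if anything falls off the work surface, if the arm or the gripper's body presses on something with over 40 N, if the wrist force passes 120 N, or if a joint passes its speed limit or range.

## Robot

A 6-joint arm with a two-finger parallel gripper is mounted at the origin on a cart in front of the work surface, level with it; the furniture and walls round the work are solid. World frame = base frame: x ahead of the robot, y to its left, z up, the work surface at z = 0. Lengths are in m, angles in degrees, forces in N, time in s.
With the tool pointing down it reaches from about 0.275 to 0.725 m from the base axis. Payload 15.9 kg.
Tool frame: the origin (TCP) lies on the centre line of the jaws, within the pads' length; the fingertips stand 19 mm ahead of it and the grasp point (between the pads) is the TCP; z points along the fingers, y is the line along which they close (so a half turn about z gives the same grasp; the last joint's range is limited). The gripper opens to 85 mm and grips with 20 to 120 N. Pads are 22 mm wide; open, the fingers measure 114 mm over their backs; the gripper's body (76 mm by 85 mm) begins 54 mm behind the grasp point. The pads swing forward as they close: fully open they stand 13 mm farther back than shut.
Start: joints at [0, 12.198, -1.971, 75.831, 0, 90], TCP at [0.5, -0, 0.25] pointing down, gripper open.
Joint ranges: [-170.91, 170.91], [-42.67, 98.43], [-65.05, 77.54], [-120.47, 116.71], [-90, 82.35], [-180, 180]. Speed limits (degrees/s): [108.29, 108.29, 136.94, 147.25, 180, 180].

## Interface

Orientations are given as a 3x3 rotation matrix whose columns are the frame's x, y, z axes.
In Python, from rig import * gives the robot as it stands.
- The arm moves only by the tool arm_command, never from a script. Its argument "commands" is a list of rows, each an object of numbers: "dx", "dy", "dz": the shift along the world's x, y, z in m; "roll": the turn about the world's z in rad. A call has exactly 8 rows; each row shifts and turns the commanded pose from where the row before left it; what a row does not reach is not made up. A row lasts 1/12 s, in which the tool goes at most 41.7 mm and 7.16 degrees, less where a joint would pass 70% of its speed; a pose out of reach is approached as far as the arm can. A call is refused whole if a number of a shift passes 0.0417 or a number of a turn 0.125, either way. A call with a gripper value outside its range is refused whole. "jaw" is the finger opening in m, from 0 to 0.0854, set as the call begins (left out, the last holds). The fingers move at their own pace and stop on an object; "squeeze" is the grip in N (left out, the last holds). Time passes only in rows, so rows that do not move let the fingers close, or fill a call up. It gives the time, the measured TCP pose, the force, the opening and the grip force at its end, in the units of the state.
- get_obs(): the state, without advancing time (a new reading comes with each control period).
- read_camera(name): name is "scene" or "top" or "wrist"; returns a dict with "image" (420x560x3 uint8, red, green, blue), "fx", "fy", "cx", "cy" (pixels), "dist" ([k1, k2, p1, p2, k3] as OpenCV has them; the pictures are not rectified), "R" (3x3) and "t" (3): a world point X has camera coordinates R X + t; the wrist camera has in their place "T_tool_cam" (4x4, takes a point from camera to tool coordinates, whose origin is the TCP and whose axes are the flange's). Camera axes: x right, y down, z forward; pixel columns grow to the right and rows downward; lengths in m; the calibration is good to about 2 mm. A picture is of the moment at which its call begins: read the wrist's pose just before it. There is no depth.
- close_job(): hands the job in; it is judged then, once.
The state is a dict: "t": time; "joint_pos": joint angles; "qvel": joint speeds; "joint_efforts": joint torques, N m; "ee_pos": TCP position; "orientation": TCP orientation; "contact_force": force on the tool from outside, world axes, zero at the start; "torque": the same for the moment, N m; "finger_gap": finger opening in m; "finger_force": force on a finger pad.
Only numpy, scipy, OpenCV 4.12 (cv2) and the standard library are available. Lean on these libraries where they do the work, as an engineer would, in place of code of your own. Each camera call takes 0.05 s, during which the arm holds its last target. There are 200 camera calls.

## Working session

There is one attempt and no reset: what is moved stays moved. The work goes in short steps, Python scripts to look and compute and a tool call to move; the robot and the scene stay as the last step left them, time stands still between calls to the robot, and variables do not carry over. Pictures are saved under pics/ and viewed, at most 10 in all, crops included, and the job is handed in when it is done.

Besides the shell and the picture viewer there is one more tool, called after "Call:" as name(argument=value, ...) on one line, values as JSON. arm_command: Moves the arm, as the interface text tells. Its arguments: {"type":"object","properties":{"commands":{"type":"array","items":{"type":"object","properties":{"dx":{"type":"number"},"dy":{"type":"number"},"dz":{"type":"number"},"roll":{"type":"number"}}}},"jaw":{"type":"number"},"squeeze":{"type":"number"}},"required":["commands"]}

```bash
mkdir -p pics; ls; cat > h.py <<'E'
from rig import *
import numpy as np, cv2
def save(c,n): cv2.imwrite(f'pics/{n}.png',c['image'][:,:,::-1])
def ray(c,uv,z):
    K=np.array([[c['fx'],0,c['cx']],[0,c['fy'],c['cy']],[0,0,1.]])
    p=cv2.undistortPoints(np.array([[uv]],float),K,np.array(c['dist'],float))[0,0]
    R=np.array(c['R']);t=np.array(c['t']);d=R.T@np.array([p[0],p[1],1]);o=-R.T@t
    return o+d*(z-o[2])/d[2]
def proj(c,X):
    K=np.array([[c['fx'],0,c['cx']],[0,c['fy'],c['cy']],[0,0,1.]])
    return cv2.projectPoints(np.array(X,float).reshape(-1,3),cv2.Rodrigues(np.array(c['R']))[0],np.array(c['t'],float),K,np.array(c['dist'],float))[0][:,0]
E
python3 - <<'E'
from h import *
import pickle
o=get_obs();print({k:np.round(v,3).tolist() for k,v in o.items()})
d={}
for n in('scene','top'):
    c=read_camera(n);save(c,n+'0');d[n]=c;print(n,np.round(-np.array(c['R']).T@c['t'],3))
pickle.dump(d,open('c.pkl','wb'))
E
```

```text
pics
{'t': 0.0, 'joint_pos': [-0.001, 12.225, -2.009, 75.831, 0.0, 89.999], 'qvel': [-0.022, -0.045, 0.025, 0.018, -0.046, 0.005], 'joint_efforts': [-0.001, -68.618, 48.713, 0.018, -0.0, -0.0], 'ee_pos': [0.5, -0.0, 0.25], 'orientation': [[-0.0, 1.0, -0.001], [1.0, 0.0, 0.0], [0.0, -0.001, -1.0]], 'contact_force': [-0.097, 0.128, 0.68], 'torque': [0.053, -0.021, 0.061], 'finger_force': 0.0, 'finger_gap': 0.085}
scene [-0.186 -0.418  1.09 ]
top [ 0.489 -0.024  1.492]
```

View pics/top0.png

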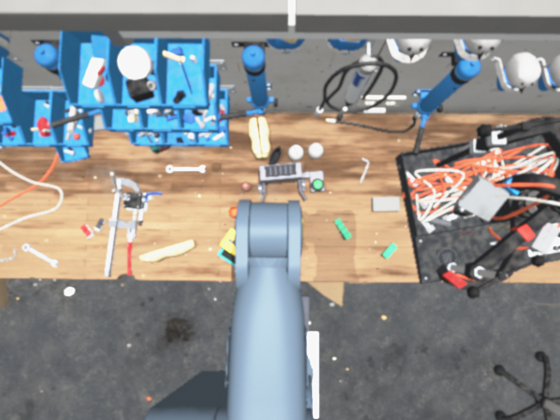

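View pics/scene0.png

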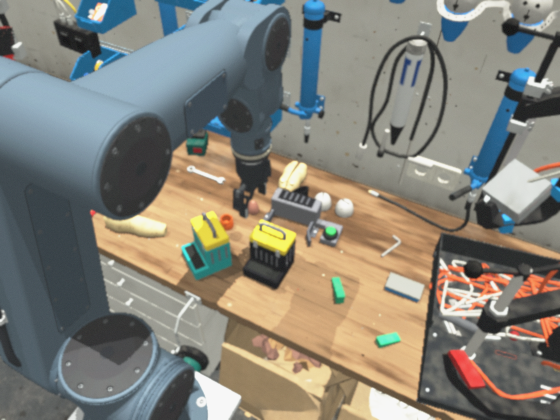

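```bash
python3 - <<'E'
from h import *
import pickle
d=pickle.load(open('c.pkl','rb'));c=d['scene']
cv2.imwrite('pics/crop1.png',cv2.resize(c['image'][160:310,170:370,::-1],None,fx=4,fy=4,interpolation=cv2.INTER_CUBIC))
w=read_camera('wrist');save(w,'w0');print(np.round(w['T_tool_cam'],3))
pickle.dump(w,open('w.pkl','wb'))
E
```

```text
[[-0.    -0.947 -0.323  0.083]
 [ 1.    -0.     0.     0.   ]
 [-0.    -0.323  0.947 -0.124]
 [ 0.     0.     0.     1.   ]]
```

View pics/crop1.png

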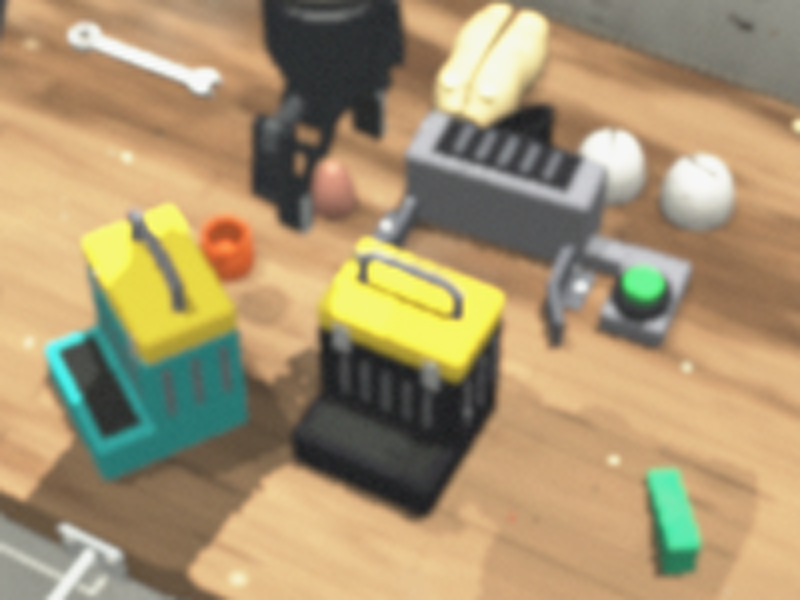

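View pics/w0.png

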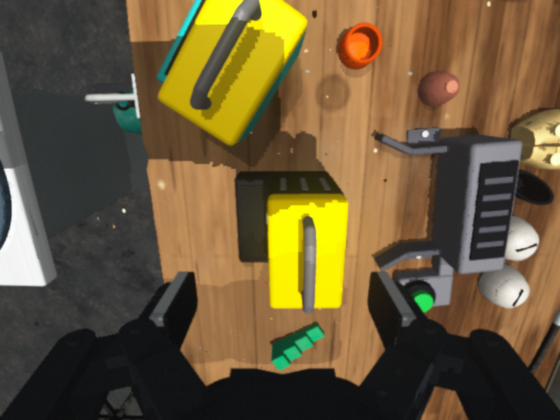

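```bash
cat >> h.py <<'E'
def wr():
    o=get_obs();w=read_camera('wrist');return fixw(w,o)
def fixw(w,o):
    T=np.eye(4);T[:3,:3]=o['orientation'];T[:3,3]=o['ee_pos'];M=np.linalg.inv(T@np.array(w['T_tool_cam']));w['R']=M[:3,:3];w['t']=M[:3,3];return w
E
python3 - <<'E'
from h import *
import pickle
w=fixw(pickle.load(open('w.pkl','rb')),get_obs());pickle.dump(w,open('w.pkl','wb'))
s=pickle.load(open('c.pkl','rb'))['scene']
for n,u,z in [('footL',(238,172),.036),('footR',(239,261),.036),('lid nl',(268,195),.13),('lid fl',(346,194),.13),('lid fr',(343,307),.13),('lid nr',(271,308),.13),('dock nl',(470,141),.072),('dock fl',(518,141),.072),('dock fr',(503,270),.072),('dock nr',(472,272),.072),('btn',(422,297),.04),('lipL',(377,136),.03),('lipR',(378,262),.03),
 ('teal nr lid',(160,98),.13)]:print(n,np.round(ray(w,u,z),3))
cr=lambda x,y:(170+x/4,160+y/4)
print('scene')
for n,u,z in [('foot nl',(297,437),.036),('foot nr',(425,500),.036),('foot nr0',(425,513),0),('lid nl',(322,310),.13),('lid nr',(465,370),.13),('lid fr',(502,298),.13),('lid fl',(362,243),.13),('dock nl',(408,158),.072),('dock nr',(575,200),.072),('dock fr',(606,185),.072),('dock fl',(432,112),.072),('btn',(643,283),.04),('btn',(643,283),.05)]:print(n,np.round(ray(s,cr(*u),z),3))
I=w['image'][100:320,360:540,::-1];cv2.imwrite('pics/dock.png',cv2.resize(I,None,fx=2.7,fy=2.7,interpolation=cv2.INTER_CUBIC))
E
```

```text
footL [0.45  0.016 0.036]
footR [ 0.446 -0.096  0.036]
lid nl [0.488 0.015 0.13 ]
lid fl [0.553 0.016 0.13 ]
lid fr [ 0.558 -0.096  0.13 ]
lid nr [ 0.489 -0.097  0.13 ]
dock nl [0.687 0.055 0.072]
dock fl [0.737 0.056 0.072]
dock fr [ 0.756 -0.09   0.072]
dock nr [ 0.719 -0.092  0.072]
btn [ 0.683 -0.147  0.04 ]
lipL [0.606 0.056 0.03 ]
lipR [ 0.623 -0.101  0.03 ]
teal nr lid [0.407 0.092 0.13 ]
scene
foot nl [0.443 0.002 0.036]
foot nr [ 0.439 -0.1    0.036]
foot nr0 [ 0.45  -0.094  0.   ]
lid nl [0.483 0.002 0.13 ]
lid nr [ 0.484 -0.105  0.13 ]
lid fr [ 0.55  -0.099  0.13 ]
lid fl [0.548 0.008 0.13 ]
dock nl [0.685 0.045 0.072]
dock nr [ 0.705 -0.086  0.072]
dock fr [ 0.73  -0.1    0.072]
dock fl [0.738 0.052 0.072]
btn [ 0.681 -0.155  0.04 ]
btn [ 0.673 -0.157  0.05 ]
```

View pics/dock.png

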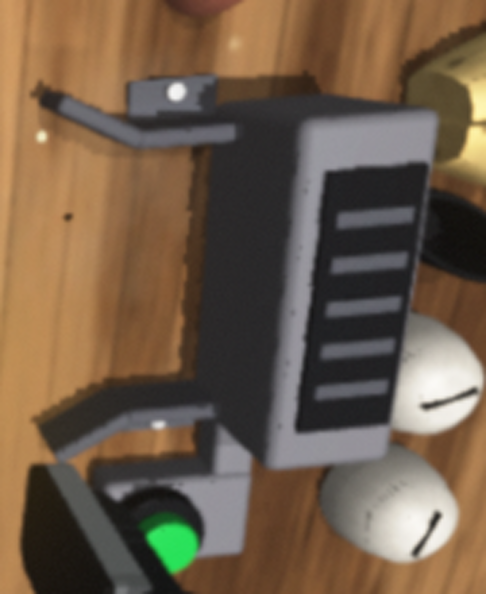

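```bash
python3 - <<'E'
from h import *
import pickle
from scipy.optimize import least_squares
w=pickle.load(open('w.pkl','rb'));s=pickle.load(open('c.pkl','rb'))['scene']
cr=lambda x,y:(170+x/4,160+y/4)
dc=lambda x,y:(360+x/2.7,100+y/2.7)
def fit(name,pts,x0):
    def f(p):
        c,si=np.cos(p[2]),np.sin(p[2]);r=[]
        for cam,u,m in pts:
            X=[p[0]+c*m[0]-si*m[1],p[1]+si*m[0]+c*m[1],m[2]];r.append(proj(cam,X)[0]-u)
        return np.ravel(r)
    q=least_squares(f,x0,loss='soft_l1');print(name,np.round(q.x[:2],4),np.degrees(q.x[2]).round(2));print(np.round(f(q.x).reshape(-1,2),1).tolist());return q.x
P=[(w,(238,172),(-.056,.055,.036)),(w,(239,261),(-.056,-.055,.036)),(w,(268,195),(-.014,.055,.13)),(w,(346,194),(.056,.055,.13)),(w,(343,307),(.056,-.055,.13)),(w,(271,308),(-.014,-.055,.13))]
S=[(s,cr(297,437),(-.056,.055,.036)),(s,cr(425,500),(-.056,-.055,.036)),(s,cr(322,310),(-.014,.055,.13)),(s,cr(465,370),(-.014,-.055,.13)),(s,cr(502,298),(.056,-.055,.13)),(s,cr(362,243),(.056,.055,.13))]
fit('pack w',P,[.5,-.04,0]);fit('pack s',S,[.5,-.04,0]);fit('pack',P+S,[.5,-.04,0])
D=[(w,dc(303,118),(.056,.075,.072)),(w,dc(437,112),(.111,.075,.072)),(w,dc(387,455),(.111,-.075,.072)),(w,dc(268,467),(.056,-.075,.072))]
E=[(s,cr(408,158),(.056,.075,.072)),(s,cr(432,112),(.111,.075,.072)),(s,cr(606,190),(.111,-.075,.072))]
fit('dock w',D,[.63,-.02,0]);fit('dock s',E,[.63,-.02,0]);q=fit('dock',D+E,[.63,-.02,0])
for z in(.035,.04,.045,.05):print(z,ray(w,dc(175,543),z).round(3),ray(s,cr(643,283),z).round(3))
E
```

```text
pack w [ 0.5024 -0.0399] 0.3
[[-3.6, 1.2], [0.4, -0.7], [-0.2, 0.4], [5.5, 1.0], [0.3, -1.0], [-0.8, -1.5]]
pack s [ 0.4958 -0.0483] 0.79
[[-1.8, 0.4], [1.7, 0.1], [-1.8, 0.0], [-0.6, 0.2], [1.7, -0.3], [0.6, -0.6]]
pack [ 0.5021 -0.0407] 0.4
[[-3.9, 2.0], [0.2, -0.0], [-0.7, 1.4], [4.9, 1.8], [0.0, -0.4], [-1.0, -0.8], [-3.1, -2.5], [0.1, -2.7], [-3.0, -2.7], [-2.2, -2.6], [0.3, -2.7], [-0.5, -3.2]]
dock w [ 0.64   -0.0274] 5.8
[[-1.3, -0.3], [2.2, -2.8], [1.1, 1.8], [-1.1, 2.2]]
dock s [ 0.6213 -0.0199] -3.68
[[-2.3, -0.2], [1.0, 0.6], [0.2, -0.4]]
dock [ 0.6396 -0.0277] 5.71
[[-1.7, 0.1], [1.7, -2.4], [0.5, 2.2], [-1.7, 2.5], [-1.8, -1.5], [-1.0, -1.6], [1.1, -7.9]]
0.035 [ 0.69  -0.157  0.035] [ 0.685 -0.153  0.035]
0.04 [ 0.688 -0.154  0.04 ] [ 0.681 -0.155  0.04 ]
0.045 [ 0.685 -0.15   0.045] [ 0.677 -0.156  0.045]
0.05 [ 0.682 -0.147  0.05 ] [ 0.673 -0.157  0.05 ]
```

Call:
arm_command(commands=[{"dx":-0.0417,"dz":0.03,"roll":0.12},{"dx":-0.0417,"dz":0.02,"roll":0.12},{"dx":-0.0417,"roll":0.12},{"dx":-0.02,"roll":0.12},{"roll":0.12},{"roll":0.12},{"roll":0.12},{"roll":0.12}])

```text
invalid input
```

Call:
arm_command(commands=[{"dx":-0.04,"dy":0,"dz":0.03,"roll":0.12},{"dx":-0.04,"dy":0,"dz":0.02,"roll":0.12},{"dx":-0.04,"dy":0,"dz":0,"roll":0.12},{"dx":-0.02,"dy":0,"dz":0,"roll":0.12},{"dx":0,"dy":0,"dz":0,"roll":0.12},{"dx":0,"dy":0,"dz":0,"roll":0.12},{"dx":0,"dy":0,"dz":0,"roll":0.12},{"dx":0,"dy":0,"dz":0,"roll":0.12}], jaw=0.0854, squeeze=20)

```text
t: 0.82
ee_pos: [0.3692, 0.0, 0.2939]
orientation: [[-0.823, 0.569, 0.0], [0.569, 0.823, 0.0], [-0.0, 0.0, -1.0]]
contact_force: [0.5, 0.2, -0.2]
finger_gap: 0.0855
finger_force: 0.0
```

Call:
arm_command(commands=[{"dx":0,"dy":-0.01,"dz":0,"roll":0.12},{"dx":0,"dy":-0.015,"dz":0,"roll":0.12},{"dx":0,"dy":-0.015,"dz":0,"roll":0.12},{"dx":0,"dy":0,"dz":0,"roll":0.12},{"dx":0,"dy":0,"dz":0,"roll":0.12},{"dx":0,"dy":0,"dz":0,"roll":0.02},{"dx":0,"dy":0,"dz":0,"roll":0},{"dx":0,"dy":0,"dz":0,"roll":0}], jaw=0.07)

```text
t: 1.48
ee_pos: [0.3693, -0.0399, 0.2939]
orientation: [[-1.0, -0.006, -0.0], [-0.006, 1.0, 0.0], [0.0, 0.0, -1.0]]
contact_force: [-0.1, -0.6, 0.3]
finger_gap: 0.07
finger_force: 0.0
```

```bash
python3 - <<'E'
from h import *
import pickle
w=wr();print(get_obs()['ee_pos'],get_obs()['joint_pos']);pickle.dump(w,open('w2.pkl','wb'))
t=read_camera('top');s=read_camera('scene');pickle.dump(s,open('s2.pkl','wb'))
A=cv2.resize(w['image'][:,:,::-1],None,fx=1.4,fy=1.4)[:590]
cv2.imwrite('pics/w2.png',A)
print(ray(s,(170+110/4,160+475/4),0),ray(s,(170+245/4,160+420/4),0))
I=t['image'][130:280,200:350,::-1];cv2.imwrite('pics/t2.png',cv2.resize(I,None,fx=4,fy=4,interpolation=cv2.INTER_CUBIC));pickle.dump(t,open('t2.pkl','wb'))
E
```

```text
[ 0.36936077 -0.03987122  0.29390131] [-6.16192163e+00 -3.18622775e+00 -1.25529779e+01  8.06395179e+01
  1.12374916e-03 -6.51247483e+00]
[0.37379473 0.11567427 0.        ] [0.45917443 0.05701764 0.        ]
```

View pics/w2.png

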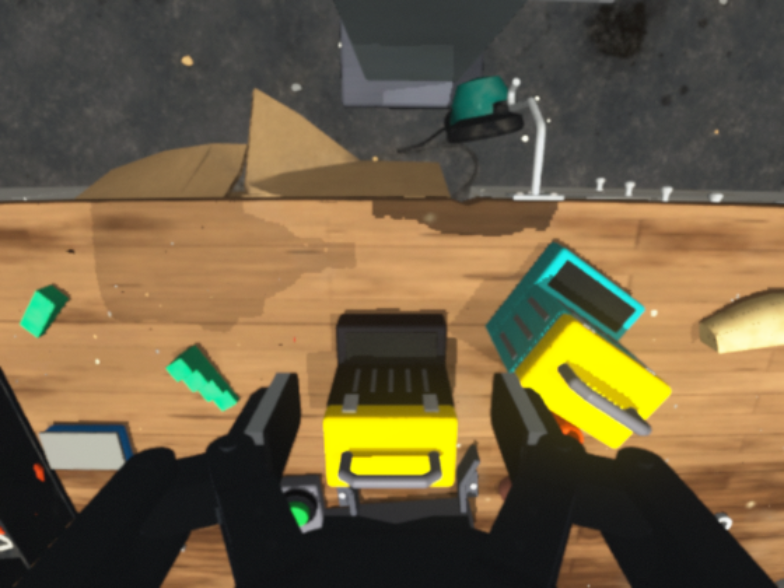

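View pics/t2.png

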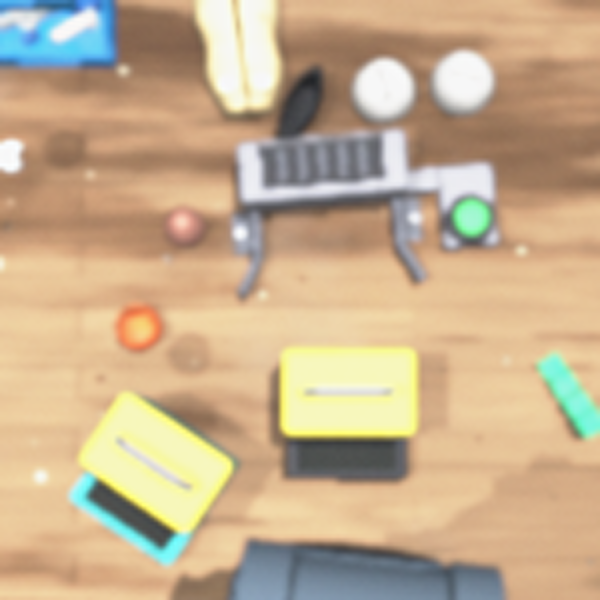

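```bash
python3 - <<'E'
from h import *
import pickle
from scipy.optimize import least_squares
t=pickle.load(open('t2.pkl','rb'));w=pickle.load(open('w2.pkl','rb'))
u=lambda x,y:(200+x/4,130+y/4)
for n,p,z in [('lidfl',(282,348),.13),('lidfr',(418,350),.13),('lidnr',(416,438),.13),('lidnl',(280,435),.13),('footl',(287,478),.036),('footr',(405,480),.036),
('dfl',(238,143),.072),('dfr',(405,130),.072),('dnr',(410,190),.072),('dnl',(241,203),.072),('btn',(471,217),.04),('lipL',(243,293),.03),('lipR',(420,280),.03)]:print(n,ray(t,u(*p),z).round(4))
print('wrist')
v=lambda x,y:(x/1.4,y/1.4)
for n,p,z in [('footl',(444,314),.036),('footr',(339,314),.036),('lidnl',(455,407),.13),('lidnr',(327,409),.13),('btn',(299,515),.04)]:print(n,ray(w,v(*p),z).round(4))
E
```

```text
lidfl [0.5557 0.0128 0.13  ]
lidfr [ 0.5547 -0.1015  0.13  ]
lidnr [ 0.4811 -0.1     0.13  ]
lidnl [0.4828 0.0139 0.13  ]
footl [0.4441 0.0099 0.036 ]
footr [ 0.4431 -0.0954  0.036 ]
dfl [0.7399 0.0549 0.072 ]
dfr [ 0.7524 -0.0929  0.072 ]
dnr [ 0.6988 -0.0974  0.072 ]
dnl [0.6864 0.0517 0.072 ]
btn [ 0.6793 -0.1541  0.04  ]
lipL [0.6101 0.0513 0.03  ]
lipR [ 0.623  -0.1088  0.03  ]
wrist
footl [0.4337 0.0078 0.036 ]
footr [ 0.4343 -0.0934  0.036 ]
lidnl [0.4762 0.0082 0.13  ]
lidnr [ 0.4786 -0.093   0.13  ]
btn [ 0.6832 -0.1495  0.04  ]
```

Call:
arm_command(commands=[{"dx":0.005,"dy":-0.001,"dz":-0.03,"roll":0.02},{"dx":0.005,"dy":-0.001,"dz":-0.033,"roll":0.02},{"dx":0.005,"dy":-0.001,"dz":-0.033,"roll":0.02},{"dx":0.005,"dy":-0.001,"dz":-0.033,"roll":0.014},{"dx":0.005,"dy":-0.001,"dz":-0.033,"roll":0},{"dx":0.005,"dy":-0.001,"dz":-0.033,"roll":0},{"dx":0.005,"dy":0,"dz":-0.033,"roll":0},{"dx":0.005,"dy":0,"dz":-0.026,"roll":0}])

```text
t: 2.3
ee_pos: [0.4088, -0.0459, 0.0378]
orientation: [[-0.997, -0.082, -0.001], [-0.082, 0.997, 0.0], [0.001, 0.0, -1.0]]
contact_force: [0.7, -0.2, -0.5]
finger_gap: 0.0695
finger_force: 0.0
```

Call:
arm_command(commands=[{"dx":0.003,"dy":0,"dz":-0.005,"roll":0},{"dx":0.003,"dy":0,"dz":-0.003,"roll":0},{"dx":0.003,"dy":0,"dz":0,"roll":0},{"dx":0.003,"dy":0,"dz":0,"roll":0},{"dx":0.003,"dy":0,"dz":0,"roll":0},{"dx":0.003,"dy":0,"dz":0,"roll":0},{"dx":0.003,"dy":0,"dz":0,"roll":0},{"dx":0.003,"dy":0,"dz":0,"roll":0}])

```text
t: 2.97
ee_pos: [0.4332, -0.0462, 0.0323]
orientation: [[-0.997, -0.083, -0.001], [-0.083, 0.997, -0.001], [0.001, -0.001, -1.0]]
contact_force: [-6.5, -2.0, 4.6]
finger_gap: 0.0698
finger_force: 3.1
```

Call:
arm_command(commands=[{"dx":0.003,"dy":0.0002,"dz":0,"roll":0},{"dx":0.003,"dy":0.0002,"dz":0,"roll":0},{"dx":0.003,"dy":0.0003,"dz":0,"roll":0},{"dx":0.003,"dy":0.0003,"dz":0,"roll":0},{"dx":0.003,"dy":0.0003,"dz":0,"roll":0},{"dx":0.003,"dy":0.0003,"dz":0,"roll":0},{"dx":0.003,"dy":0.0003,"dz":0,"roll":0},{"dx":0.003,"dy":0.0003,"dz":0,"roll":0}])

```text
t: 3.63
ee_pos: [0.4566, -0.0438, 0.0319]
orientation: [[-0.997, -0.083, -0.002], [-0.083, 0.997, -0.0], [0.002, -0.0, -1.0]]
contact_force: [-7.7, -0.9, 4.8]
finger_gap: 0.0698
finger_force: 3.6
```

```bash
python3 - <<'E'
from h import *
w=wr();t=read_camera('top');s=read_camera('scene')
I=np.hstack([cv2.resize(t['image'][130:280,200:350,::-1],(400,400),interpolation=cv2.INTER_CUBIC),cv2.resize(s['image'][160:310,200:350,::-1],(400,400),interpolation=cv2.INTER_CUBIC)])
cv2.imwrite('pics/m1.png',I)
E
```

```text
(no output)
```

View pics/m1.png

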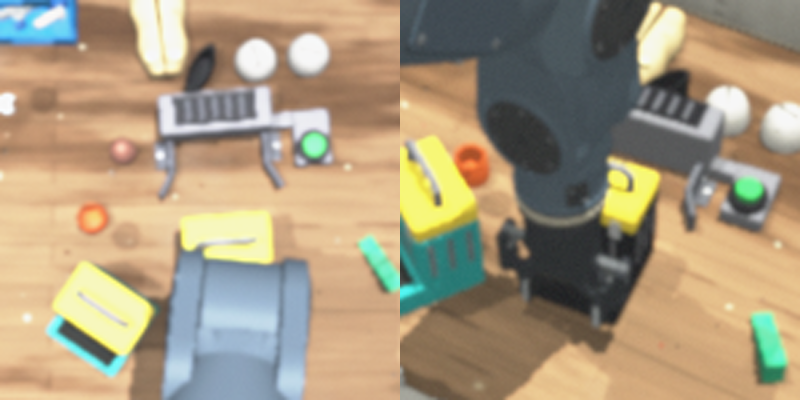

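```bash
cat >> h.py <<'E'
def farlid(t):
    # yellow lid far edge, top camera: corners -> dock frame
    h=cv2.cvtColor(t['image'],cv2.COLOR_RGB2HSV);m=((h[...,0]>22)&(h[...,0]<35)&(h[...,1]>90)&(h[...,2]>150)).astype(np.uint8)
    m[:,:263]=0;m[:180]=0;m[260:]=0;m[:,310:]=0
    n,l,st,ce=cv2.connectedComponentsWithStats(m);k=1+np.argmax(st[1:,4]);m=l==k
    v,u=np.nonzero(m);print('bbox',u.min(),u.max(),v.min(),v.max(),st[k,4])
    cols=np.arange(u.min()+3,u.max()-2);top=np.array([v[u==c].min() for c in cols])-.5
    P=np.array([ray(t,(c,r),.13) for c,r in zip(cols,top)]);a=np.polyfit(P[:,1],P[:,0],1);print('yaw',np.degrees(-np.arctan(a[0])).round(2))
    r0=int(np.median(top))+3;uu=u[(v>=r0)&(v<r0+4)]
    L=ray(t,(uu.min()-.5,r0+1.5),.13);Rr=ray(t,(uu.max()+.5,r0+1.5),.13);M=(L+Rr)/2;print('L,R',L.round(4),Rr.round(4))
    F=np.array([np.polyval(a,M[1]),M[1]])-[.6365,-.0277];c,s=np.cos(.083),np.sin(.083)
    print('dock-frame far edge (home ~.057,0):',(c*F[0]+s*F[1]).round(4),(-s*F[0]+c*F[1]).round(4))
E
python3 - <<'E'
from h import *
farlid(read_camera('top'))
E
```

```text
bbox 276 302 209 228 79
yaw 46.37
L,R [ 0.5143 -0.0714  0.13  ] [ 0.5144 -0.0915  0.13  ]
dock-frame far edge (home ~.057,0): -0.0611 -0.0489
```

```bash
sed -i "s/^    h=cv2.cvtColor.*/    a=t['image'].astype(int);m=((a[...,1]-a[...,2]>70)\&(a[...,1]>.85*a[...,0])\&(a[...,0]>150)).astype(np.uint8)/" h.py
python3 - <<'E'
from h import *
t=read_camera('top');print(t['image'][216,[275,285,295]].tolist(),t['image'][205,[275,285,295]].tolist())
farlid(t)
E
```

```text
[[247, 247, 190], [247, 247, 190], [247, 247, 190]] [[229, 194, 153], [232, 198, 155], [234, 200, 153]]
bbox 268 302 209 228 240
yaw 4.72
L,R [0.5674 0.023  0.13  ] [ 0.5681 -0.0914  0.13  ]
dock-frame far edge (home ~.057,0): -0.0547 -0.002
```

Call:
arm_command(commands=[{"dx":0.004,"dy":0.0003,"dz":0,"roll":0},{"dx":0.005,"dy":0.0004,"dz":0,"roll":0},{"dx":0.005,"dy":0.0004,"dz":0,"roll":0},{"dx":0.005,"dy":0.0004,"dz":0,"roll":0},{"dx":0.005,"dy":0.0004,"dz":0,"roll":0},{"dx":0.005,"dy":0.0004,"dz":0,"roll":0},{"dx":0.005,"dy":0.0004,"dz":0,"roll":0},{"dx":0.005,"dy":0.0004,"dz":0,"roll":0}])

```text
t: 4.55
ee_pos: [0.4959, -0.0407, 0.0319]
orientation: [[-0.997, -0.083, -0.001], [-0.083, 0.997, -0.0], [0.001, 0.0, -1.0]]
contact_force: [-7.1, -0.9, 3.5]
finger_gap: 0.0703
finger_force: 3.2
```

Call:
arm_command(commands=[{"dx":0.005,"dy":0.0004,"dz":0,"roll":0},{"dx":0.005,"dy":0.0004,"dz":0,"roll":0},{"dx":0.005,"dy":0.0004,"dz":0,"roll":0},{"dx":0.005,"dy":0.0004,"dz":0,"roll":0},{"dx":0.005,"dy":0.0004,"dz":0,"roll":0},{"dx":0.004,"dy":0.0003,"dz":0,"roll":0},{"dx":0.004,"dy":0.0003,"dz":0,"roll":0},{"dx":0.004,"dy":0.0003,"dz":0,"roll":0}])

```text
t: 5.22
ee_pos: [0.5329, -0.0378, 0.0319]
orientation: [[-0.997, -0.083, -0.001], [-0.083, 0.997, -0.0], [0.001, 0.0, -1.0]]
contact_force: [-7.6, -0.2, 3.8]
finger_gap: 0.0698
finger_force: 3.3
```

```bash
python3 - <<'E'
from h import *
farlid(read_camera('top'))
E
```

```text
bbox 266 300 186 198 155
yaw 4.35
L,R [0.6452 0.0305 0.13  ] [ 0.6459 -0.0844  0.13  ]
dock-frame far edge (home ~.057,0): 0.0215 -0.0011
```

Aligned; about 36 mm left.

Call:
arm_command(commands=[{"dx":0.004,"dy":0.0003,"dz":0,"roll":0},{"dx":0.004,"dy":0.0003,"dz":0,"roll":0},{"dx":0.004,"dy":0.0003,"dz":0,"roll":0},{"dx":0.004,"dy":0.0003,"dz":0,"roll":0},{"dx":0.004,"dy":0.0003,"dz":0,"roll":0},{"dx":0.004,"dy":0.0003,"dz":0,"roll":0},{"dx":0.003,"dy":0.0003,"dz":0,"roll":0},{"dx":0.002,"dy":0.0002,"dz":0,"roll":0}])

```text
t: 5.93
ee_pos: [0.5622, -0.0355, 0.0318]
orientation: [[-0.997, -0.083, -0.001], [-0.083, 0.997, -0.0], [0.001, 0.0, -1.0]]
contact_force: [-6.1, -0.9, 2.4]
finger_gap: 0.0704
finger_force: 2.8
```

Call:
arm_command(commands=[{"dx":0.0015,"dy":0.0001,"dz":0,"roll":0},{"dx":0.0015,"dy":0.0001,"dz":0,"roll":0},{"dx":0.001,"dy":0.0001,"dz":0,"roll":0},{"dx":0.001,"dy":0.0001,"dz":0,"roll":0},{"dx":0.001,"dy":0.0001,"dz":0,"roll":0},{"dx":0.001,"dy":0.0001,"dz":0,"roll":0},{"dx":0.001,"dy":0.0001,"dz":0,"roll":0},{"dx":0,"dy":0,"dz":0,"roll":0}])

```text
t: 6.6
ee_pos: [0.5703, -0.0348, 0.0318]
orientation: [[-0.997, -0.083, -0.0], [-0.083, 0.997, 0.0], [0.0, 0.0, -1.0]]
contact_force: [-3.1, -0.4, 0.8]
finger_gap: 0.0703
finger_force: 1.8
```

Not at the stop yet; continue in small steps until the force rises.

Call:
arm_command(commands=[{"dx":0.001,"dy":0.0001,"dz":0,"roll":0},{"dx":0.001,"dy":0.0001,"dz":0,"roll":0},{"dx":0.001,"dy":0.0001,"dz":0,"roll":0},{"dx":0.001,"dy":0.0001,"dz":0,"roll":0},{"dx":0,"dy":0,"dz":0,"roll":0},{"dx":0,"dy":0,"dz":0,"roll":0},{"dx":0,"dy":0,"dz":0,"roll":0},{"dx":0,"dy":0,"dz":0,"roll":0}])

```text
t: 7.27
ee_pos: [0.5723, -0.0346, 0.0317]
orientation: [[-0.997, -0.083, -0.004], [-0.083, 0.997, -0.0], [0.004, -0.0, -1.0]]
contact_force: [-18.4, -2.5, 11.3]
finger_gap: 0.0701
finger_force: 9.3
```

```bash
python3 - <<'E'
from h import *
farlid(read_camera('top'));o=get_obs();print(o['contact_force'],o['torque'],o['ee_pos'])
E
```

```text
bbox 273 298 180 182 44
yaw -2.0
L,R [ 0.6696 -0.0674  0.13  ] [ 0.6697 -0.0776  0.13  ]
dock-frame far edge (home ~.057,0): 0.0408 -0.0484
[-18.46475932  -2.15450462  10.84689937] [-0.43225927  3.4883556   0.12753536] [ 0.57231707 -0.03460522  0.03172124]
```

Call:
arm_command(commands=[{"dx":0.001,"dy":0.0001,"dz":0,"roll":0},{"dx":0.001,"dy":0.0001,"dz":0,"roll":0},{"dx":0.001,"dy":0.0001,"dz":0,"roll":0},{"dx":0,"dy":0,"dz":0,"roll":0},{"dx":0,"dy":0,"dz":0,"roll":0},{"dx":0,"dy":0,"dz":0,"roll":0},{"dx":0,"dy":0,"dz":0,"roll":0},{"dx":0,"dy":0,"dz":0,"roll":0}])

```text
t: 7.98
ee_pos: [0.5725, -0.0345, 0.0313]
orientation: [[-0.997, -0.083, -0.009], [-0.083, 0.997, -0.001], [0.009, -0.0, -1.0]]
contact_force: [-38.6, -4.4, 27.7]
finger_gap: 0.0698
finger_force: 19.2
```

Call:
arm_command(commands=[{"dx":-0.003,"dy":0,"dz":0,"roll":0},{"dx":-0.005,"dy":-0.0004,"dz":0,"roll":0},{"dx":-0.01,"dy":-0.0008,"dz":0,"roll":0},{"dx":-0.02,"dy":-0.0016,"dz":0,"roll":0},{"dx":-0.03,"dy":-0.0024,"dz":0,"roll":0},{"dx":-0.04,"dy":-0.003,"dz":0.01,"roll":0},{"dx":-0.04,"dy":-0.003,"dz":0.04,"roll":0},{"dx":-0.03,"dy":0,"dz":0.04,"roll":0}])

```text
t: 8.65
ee_pos: [0.4119, -0.0445, 0.1042]
orientation: [[-0.997, -0.083, -0.002], [-0.083, 0.997, 0.0], [0.002, 0.001, -1.0]]
contact_force: [1.2, -1.0, 2.7]
finger_gap: 0.07
finger_force: 0.0
```

Call:
arm_command(commands=[{"dx":-0.01,"dy":0,"dz":0.04,"roll":0},{"dx":0,"dy":0,"dz":0.04,"roll":0},{"dx":0,"dy":0,"dz":0.04,"roll":0},{"dx":0,"dy":0,"dz":0.03,"roll":0},{"dx":0,"dy":0,"dz":0,"roll":0},{"dx":0,"dy":0,"dz":0,"roll":0},{"dx":0,"dy":0,"dz":0,"roll":0},{"dx":0,"dy":0,"dz":0,"roll":0}], jaw=0)

```text
t: 9.32
ee_pos: [0.4046, -0.0444, 0.2536]
orientation: [[-0.997, -0.083, -0.001], [-0.083, 0.997, 0.0], [0.001, 0.0, -1.0]]
contact_force: [-0.4, -0.3, -0.0]
finger_gap: -0.0001
finger_force: 0.0
```

```bash
python3 - <<'E'
from h import *
import pickle
t=read_camera('top');s=read_camera('scene');pickle.dump((t,s),open('e.pkl','wb'))
farlid(t)
I=np.hstack([cv2.resize(t['image'][150:230,240:320,::-1],(400,400),interpolation=cv2.INTER_CUBIC),cv2.resize(s['image'][175:275,250:350,::-1],(400,400),interpolation=cv2.INTER_CUBIC)])
cv2.imwrite('pics/m2.png',I)
for z in(.04,.045):print(ray(t,(317.75,184.25),z))
E
```

```text
bbox 265 299 180 198 245
yaw 4.83
L,R [0.6418 0.0305 0.13  ] [ 0.6425 -0.0844  0.13  ]
dock-frame far edge (home ~.057,0): 0.0219 -0.0011
[ 0.67934844 -0.15411121  0.04      ]
[ 0.67869369 -0.15366408  0.045     ]
```

View pics/m2.png

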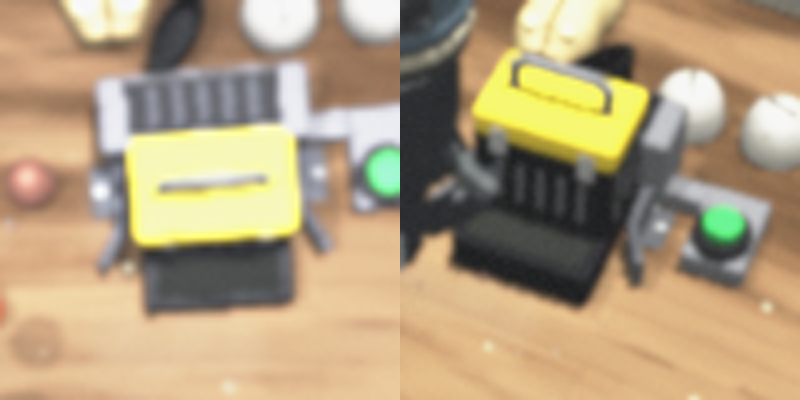

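```bash
sed -i 's/m\[:180\]=0/m[:168]=0/' h.py; python3 - <<'E'
from h import *
import pickle
t,s=pickle.load(open('e.pkl','rb'));farlid(t)
for p in((147,307),(292,298)):print(ray(t,(240+p[0]/5,150+p[1]/5),.036).round(4))
print([ray(s,(250+p[0]/4,175+p[1]/4),.0).round(4) for p in((455,265),(583,305))])
for z in(.035,.04,.045):print(z,ray(s,(250+722/4,175+224/4),z).round(4))
E
```

```text
bbox 265 299 176 198 283
yaw -22.72
L,R [0.652  0.0305 0.13  ] [ 0.6527 -0.0844  0.13  ]
dock-frame far edge (home ~.057,0): 0.0375 -0.0023
[0.5804 0.0195 0.036 ]
[ 0.5876 -0.0848  0.036 ]
[array([ 0.7229, -0.2487,  0.    ]), array([ 0.7318, -0.3458,  0.    ])]
0.035 [ 0.8249 -0.416   0.035 ]
0.04 [ 0.8202 -0.416   0.04  ]
0.045 [ 0.8154 -0.416   0.045 ]
```

Call:
arm_command(commands=[{"dx":0.03,"dy":-0.02,"dz":0,"roll":0},{"dx":0.035,"dy":-0.02,"dz":0,"roll":0},{"dx":0.035,"dy":-0.02,"dz":0,"roll":0},{"dx":0.035,"dy":-0.02,"dz":0,"roll":0},{"dx":0.035,"dy":-0.015,"dz":0,"roll":0},{"dx":0.035,"dy":-0.01,"dz":0,"roll":0},{"dx":0.035,"dy":-0.005,"dz":0,"roll":0},{"dx":0.03,"dy":0,"dz":0,"roll":0}])

```text
t: 10.08
ee_pos: [0.6752, -0.1555, 0.253]
orientation: [[-0.997, -0.082, -0.002], [-0.082, 0.997, 0.0], [0.002, 0.0, -1.0]]
contact_force: [0.7, -0.0, 0.4]
finger_gap: 0.0001
finger_force: 0.0
```

```bash
python3 - <<'E'
from h import *
w=wr()
o=get_obs();print(o['ee_pos'],o['joint_pos'])
a=w['image'].astype(int);m=((a[...,1]>a[...,0]+70)&(a[...,1]>a[...,2]+60)).astype(np.uint8)
n,l,st,ce=cv2.connectedComponentsWithStats(m)
for k in range(1,n):
    if st[k,4]>100:print(st[k],ce[k],[ray(w,ce[k],z).round(4).tolist() for z in(.035,.045)])
E
```

```text
[ 0.67958054 -0.15472188  0.25033478] [-1.28354861e+01  3.88209963e+01  3.85567771e+01  8.98669766e+01
  2.21711448e-02 -1.75990799e+01]
[177   0  27  18 303] [189.78547855   6.11551155] [[0.5014, -0.2614, 0.035], [0.504, -0.2585, 0.045]]
[189  10  26  28 441] [201.77324263  23.63945578] [[0.5163, -0.2493, 0.035], [0.5185, -0.2467, 0.045]]
[201  31  36  46 771] [218.17250324  52.70038911] [[0.542, -0.2321, 0.035], [0.5435, -0.2301, 0.045]]
[271 179  26  27 539] [283.2244898  191.88311688] [[0.6836, -0.1535, 0.035], [0.6809, -0.1537, 0.045]]
```

Call:
arm_command(commands=[{"dx":0.001,"dy":0.0005,"dz":-0.03,"roll":0},{"dx":0,"dy":0,"dz":-0.035,"roll":0},{"dx":0,"dy":0,"dz":-0.035,"roll":0},{"dx":0,"dy":0,"dz":-0.03,"roll":0},{"dx":0,"dy":0,"dz":-0.025,"roll":0},{"dx":0,"dy":0,"dz":-0.01,"roll":0},{"dx":0,"dy":0,"dz":0,"roll":0},{"dx":0,"dy":0,"dz":0,"roll":0}])

```text
t: 10.8
ee_pos: [0.675, -0.1539, 0.0902]
orientation: [[-0.997, -0.083, -0.0], [-0.083, 0.997, 0.0], [0.0, 0.0, -1.0]]
contact_force: [0.0, -0.5, 0.6]
finger_gap: 0.0004
finger_force: 0.0
```

Call:
arm_command(commands=[{"dx":0,"dy":0,"dz":-0.003,"roll":0},{"dx":0,"dy":0,"dz":-0.003,"roll":0},{"dx":0,"dy":0,"dz":-0.003,"roll":0},{"dx":0,"dy":0,"dz":-0.002,"roll":0},{"dx":0,"dy":0,"dz":-0.002,"roll":0},{"dx":0,"dy":0,"dz":-0.002,"roll":0},{"dx":0,"dy":0,"dz":0,"roll":0},{"dx":0,"dy":0,"dz":0,"roll":0}])

```text
t: 11.47
ee_pos: [0.6749, -0.1539, 0.0746]
orientation: [[-0.997, -0.083, -0.0], [-0.083, 0.997, 0.0], [0.0, 0.0, -1.0]]
contact_force: [-0.6, -0.4, -0.3]
finger_gap: -0.0001
finger_force: 0.0
```

Call:
arm_command(commands=[{"dx":0.003,"dy":0,"dz":0,"roll":0},{"dx":0.003,"dy":0,"dz":0,"roll":0},{"dx":0,"dy":0,"dz":-0.002,"roll":0},{"dx":0,"dy":0,"dz":-0.002,"roll":0},{"dx":0,"dy":0,"dz":-0.002,"roll":0},{"dx":0,"dy":0,"dz":-0.002,"roll":0},{"dx":0,"dy":0,"dz":-0.002,"roll":0},{"dx":0,"dy":0,"dz":0,"roll":0}])

```text
t: 12.13
ee_pos: [0.6806, -0.1538, 0.0642]
orientation: [[-0.997, -0.083, -0.001], [-0.083, 0.997, 0.0], [0.001, 0.0, -1.0]]
contact_force: [-0.5, 0.5, -0.5]
finger_gap: -0.0001
finger_force: 0.0
```

Call:
arm_command(commands=[{"dx":0,"dy":0,"dz":-0.001,"roll":0},{"dx":0,"dy":0,"dz":-0.001,"roll":0},{"dx":0,"dy":0,"dz":-0.001,"roll":0},{"dx":0,"dy":0,"dz":-0.001,"roll":0},{"dx":0,"dy":0,"dz":-0.001,"roll":0},{"dx":0,"dy":0,"dz":0,"roll":0},{"dx":0,"dy":0,"dz":0,"roll":0},{"dx":0,"dy":0,"dz":0,"roll":0}])

```text
t: 12.8
ee_pos: [0.681, -0.1539, 0.0599]
orientation: [[-0.997, -0.083, 0.0], [-0.083, 0.997, -0.0], [-0.0, -0.0, -1.0]]
contact_force: [-0.2, -0.7, 3.6]
finger_gap: 0.0001
finger_force: 1.6
```

Contact; press on to the bottom.

Call:
arm_command(commands=[{"dx":0,"dy":0,"dz":-0.001,"roll":0},{"dx":0,"dy":0,"dz":-0.001,"roll":0},{"dx":0,"dy":0,"dz":-0.001,"roll":0},{"dx":0,"dy":0,"dz":-0.001,"roll":0},{"dx":0,"dy":0,"dz":-0.001,"roll":0},{"dx":0,"dy":0,"dz":-0.001,"roll":0},{"dx":0,"dy":0,"dz":0,"roll":0},{"dx":0,"dy":0,"dz":0,"roll":0}])

```text
t: 13.47
ee_pos: [0.6812, -0.1539, 0.0565]
orientation: [[-0.997, -0.083, 0.002], [-0.083, 0.997, -0.001], [-0.002, -0.001, -1.0]]
contact_force: [-15.3, 3.3, 37.6]
finger_gap: -0.0001
finger_force: 18.4
```

Call:
arm_command(commands=[{"dx":0,"dy":0,"dz":0.0015,"roll":0},{"dx":0,"dy":0,"dz":0.001,"roll":0},{"dx":0,"dy":0,"dz":0,"roll":0},{"dx":0,"dy":0,"dz":0,"roll":0},{"dx":0,"dy":0,"dz":0,"roll":0},{"dx":0,"dy":0,"dz":0,"roll":0},{"dx":0,"dy":0,"dz":0,"roll":0},{"dx":0,"dy":0,"dz":0,"roll":0}])

```text
t: 14.13
ee_pos: [0.6811, -0.1539, 0.057]
orientation: [[-0.997, -0.083, 0.001], [-0.083, 0.997, -0.0], [-0.001, -0.0, -1.0]]
contact_force: [-5.1, 1.0, 12.4]
finger_gap: 0.0
finger_force: 6.2
```

Call:
arm_command(commands=[{"dx":0,"dy":0,"dz":0.002,"roll":0},{"dx":0,"dy":0,"dz":0,"roll":0},{"dx":0,"dy":0,"dz":0,"roll":0},{"dx":0,"dy":0,"dz":0,"roll":0},{"dx":0,"dy":0,"dz":0,"roll":0},{"dx":0,"dy":0,"dz":0,"roll":0},{"dx":0,"dy":0,"dz":0,"roll":0},{"dx":0,"dy":0,"dz":0,"roll":0}])

```text
t: 14.8
ee_pos: [0.681, -0.1539, 0.0582]
orientation: [[-0.997, -0.083, 0.0], [-0.083, 0.997, -0.0], [-0.0, -0.0, -1.0]]
contact_force: [0.5, -0.0, 3.6]
finger_gap: 0.0002
finger_force: 2.1
```

Call:
arm_command(commands=[{"dx":0,"dy":0,"dz":0.002,"roll":0},{"dx":0,"dy":0,"dz":0,"roll":0},{"dx":0,"dy":0,"dz":0,"roll":0},{"dx":0,"dy":0,"dz":0,"roll":0},{"dx":0,"dy":0,"dz":0,"roll":0},{"dx":0,"dy":0,"dz":0,"roll":0},{"dx":0,"dy":0,"dz":0,"roll":0},{"dx":0,"dy":0,"dz":0,"roll":0}])

```text
t: 15.47
ee_pos: [0.681, -0.1539, 0.0603]
orientation: [[-0.997, -0.083, 0.0], [-0.083, 0.997, -0.0], [-0.0, -0.0, -1.0]]
contact_force: [1.2, -0.7, 2.9]
finger_gap: 0.0001
finger_force: 1.5
```

Call:
arm_command(commands=[{"dx":0,"dy":0,"dz":0.002,"roll":0},{"dx":0,"dy":0,"dz":0,"roll":0},{"dx":0,"dy":0,"dz":0,"roll":0},{"dx":0,"dy":0,"dz":0,"roll":0},{"dx":0,"dy":0,"dz":0,"roll":0},{"dx":0,"dy":0,"dz":0,"roll":0},{"dx":0,"dy":0,"dz":0,"roll":0},{"dx":0,"dy":0,"dz":0,"roll":0}])

```text
t: 16.13
ee_pos: [0.6808, -0.1539, 0.0622]
orientation: [[-0.997, -0.083, -0.0], [-0.083, 0.997, 0.0], [0.0, 0.0, -1.0]]
contact_force: [-0.8, 0.2, 1.9]
finger_gap: 0.0003
finger_force: 0.9
```

Call:
arm_command(commands=[{"dx":0,"dy":0,"dz":0.01,"roll":0},{"dx":0,"dy":0,"dz":0.025,"roll":0},{"dx":0,"dy":0,"dz":0.03,"roll":0},{"dx":0,"dy":0,"dz":0.035,"roll":0},{"dx":0,"dy":0,"dz":0.035,"roll":0},{"dx":0,"dy":0,"dz":0.035,"roll":0},{"dx":0,"dy":0,"dz":0.02,"roll":0},{"dx":0,"dy":0,"dz":0,"roll":0}])

```text
t: 16.8
ee_pos: [0.682, -0.1541, 0.2583]
orientation: [[-0.997, -0.083, 0.007], [-0.083, 0.997, -0.002], [-0.007, -0.002, -1.0]]
contact_force: [-0.2, 0.5, 0.7]
finger_gap: -0.0002
finger_force: 0.0
```

Call:
arm_command(commands=[{"dx":-0.03,"dy":0,"dz":0,"roll":0},{"dx":-0.035,"dy":0,"dz":0,"roll":0},{"dx":-0.035,"dy":0,"dz":0,"roll":0},{"dx":-0.035,"dy":0,"dz":0,"roll":0},{"dx":-0.035,"dy":0,"dz":0,"roll":0},{"dx":-0.035,"dy":0,"dz":0,"roll":0},{"dx":-0.035,"dy":0,"dz":0,"roll":0},{"dx":0,"dy":0,"dz":0,"roll":0}])

```text
t: 17.47
ee_pos: [0.4374, -0.1534, 0.2527]
orientation: [[-0.997, -0.082, -0.002], [-0.082, 0.997, 0.0], [0.002, 0.0, -1.0]]
contact_force: [0.6, 0.4, 1.3]
finger_gap: -0.0001
finger_force: 0.0
```

```bash
python3 - <<'E'
from h import *
import pickle
t,s=pickle.load(open('e.pkl','rb'));t2=read_camera('top')
T=pickle.load(open('t2.pkl','rb'))
d=np.abs(t2['image'].astype(int)-t['image'])[150:220,255:325].max(2);print('pack/dock diff px>40:',(d>40).sum(),np.argwhere(d>40)[:5].tolist())
I=np.hstack([cv2.resize(t2['image'][140:220,240:320,::-1],(400,400),interpolation=cv2.INTER_CUBIC),cv2.resize(t2['image'][130:290,200:360,::-1],(400,400),interpolation=cv2.INTER_CUBIC)])
cv2.imwrite('pics/m3.png',I)
E
```

```text
pack/dock diff px>40: 0 []
```

View pics/m3.png

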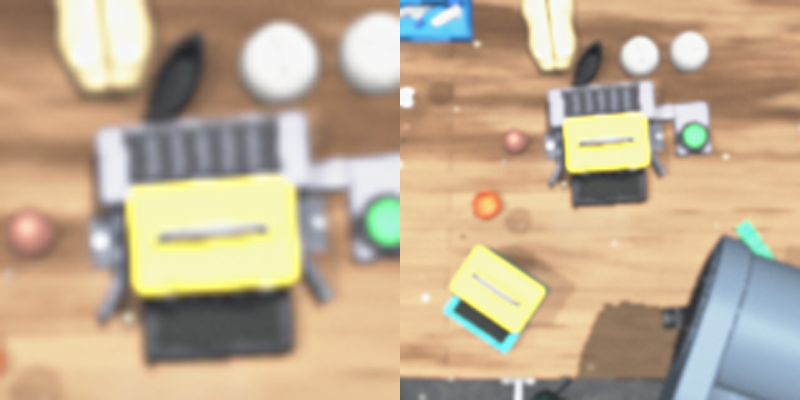

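```bash
python3 - <<'E'
from h import *
import pickle
t,_=pickle.load(open('e.pkl','rb'));P=[ray(t,(240+x/5,140+y/5),.13) for x,y in((130,187),(297,178))];print(np.round(P,4))
M=(P[0]+P[1])[:2]/2-[.6365,-.0277];print('dock x of lid far edge',M@[.9966,.083])
if M@[.9966,.083]>.053: print(close_job())
E
```

```text
[[ 0.6899  0.0292  0.13  ]
 [ 0.6967 -0.0839  0.13  ]]
dock x of lid far edge 0.05662859998104689
the job is handed in; nothing more can be done
None
```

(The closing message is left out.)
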